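Unscrew the hub cap of the blocked spray arm

TASK

Two cup-washer spray arms are mounted on the bench for cleaning and one is blocked: it is the one whose foot plate carries the red marker. Unscrew the blue hub cap of that arm - one pedestal has a left-hand thread and the other a right-hand one, and you cannot see which, so try which way it gives - and lift it straight up off its spindle. Finish while holding the cap still and upright in the gripper, above its own spindle and well clear of it (a good 5 cm of air between the cap's lower rim and the top of the spindle); do not touch the other cap, and leave the cups and the brush where they are.

Things in the scene. Friction and masses are not known exactly. Their poses are not given: they have to be found in the camera images.
- stand_a: Pedestal bolted down: dark steel foot plate 170 x 144 x 6 mm, column, feed pipe along +x, spray arm, white washer (42 mm across, top 84 mm above the bench) on which the cap sits, upright threaded spindle (top 108 mm up) hidden in the cap. Origin: underside of plate, on the spindle axis, z up. Either pedestal may have the left-hand thread, the other has the right-hand one; a and b tell nothing.
- stand_b: The second pedestal, outside exactly like stand_a, same sizes and origin, thread of the opposite hand.
- cap_a_mid (a point): Centre of the blue ribbed hub cap on stand_a: 48 mm across, 46 mm tall, 0.06 to 0.13 kg, white index line along its x. Screwed down, the centre is 107 mm above the bench. Tightening, it stops hard within 6 degrees. Loosening, it turns easily, rises 24 mm per turn after a few degrees of play, and is free to lift off 160 degrees from screwed down (more does no harm).
- cap_b_mid (a point): Centre of the cap on stand_b, same make, sizes and behaviour as the one on stand_a. A cap cannot be pulled off before it is unscrewed. The loosening way it takes less than 0.15 N m to turn; against the stop it takes whatever the grip can pass on (over 0.2 N m at a grip of 20 N).
- spray_a (a joint): Angle (rad) of the stainless spray arm of stand_a (360 x 36 x 16 mm, its hub top 66 mm above the bench) about the vertical; 0: along the pedestal's x axis, grows anticlockwise seen from above. Turns freely, nothing depends on it.
- spray_b (a joint): The same for the spray arm of stand_b.
- tag_red: Red magnetic marker (disc 38 mm across with a small knob, 20 mm tall) stuck on the foot plate of the blocked arm, 60 mm from its spindle axis, under the height of the spray arm. Origin: centre of its underside.
- tag_green: Green marker of the same shape on the foot plate of the other arm, which is already clean.
- cup_tan_mid (a point): Tan cup with black band standing upside down on the bench, 90 mm across at the bottom, 115 mm tall; centre, half-way up. To be left alone.
- cup_white_mid (a point): White cup with red band, same size and stance; centre. To be left alone.
- brush_grip (a point): Handle of a green cleaning brush 170 mm long lying on the bench. To be left alone.
There are look-alikes about, which are no part of the job. What is shaped like the part that bears cap_a_mid but pink is not meant.

How it is judged:
By the outcome, as a careful person would: the job done as asked, in the order asked, and still so for the second after the job is handed in, while the arm keeps its last pose, push and grip.
It also fails if it takes over 54 s, if anything falls off the work surface, if the arm or the gripper's body presses on something with over 40 N, if the wrist force passes 120 N, or if a joint passes its speed limit or range.

ROBOT

A 6-joint arm with a two-finger parallel gripper is mounted at the origin on the work surface. World frame = base frame: x ahead of the robot, y to its left, z up, the work surface at z = 0. Lengths are in mm, angles in degrees, forces in N, time in s.
With the tool pointing down it reaches from about 300 to 850 mm from the base axis. Payload 4.2 kg.
Tool frame: the origin (TCP) lies between the finger pads; the fingertips stand 14 mm ahead of it and the grasp point (between the pads) lies 5 mm behind it (env.finger_overhang is the distance from the TCP to the fingertips, in mm); z points along the fingers, y is the line along which they close (so a half turn about z gives the same grasp; the last joint's range is limited). The gripper opens to 91 mm and grips with 3 to 60 N. Pads are 32 mm wide; open, the fingers measure 118 mm over their backs; the gripper's body (76 mm by 178 mm) begins 60 mm behind the grasp point.
Start: joints at [-67.036, 18.312, 89.639, -0, 72.044, -1.146], TCP at [234.887, -524.852, 227.976] pointing down, gripper open.
Joint ranges: [-177.97, 177.97], [-48.28, 115.42], [12.27, 149.76], [-77.06, 257.06], [2.81, 150.46], [-146.56, 146.56]. Speed limits (degrees/s): [147.25, 147.25, 180, 180, 180, 180].

INTERFACE

Orientations are given as [roll, pitch, yaw] about the fixed x, y, z axes, in that order (R = Rz(yaw) Ry(pitch) Rx(roll)).
In Python, from workcell import status, cams, env, finder gives the robot as it stands.
- The arm moves only by the tool apply_moves, never from a script. Its argument "increments" is a list of rows, each a list of 7 numbers: the opening, from -1 (shut) to 1 (fully open), then the shift along the world's x, y, z in m, then the turn, a rotation vector about the world's x, y, z in degrees. In form: [[gripper, x, y, z, ax, ay, az], ...]. A call has 1 to 5 rows; each row shifts and turns the commanded pose from where the row before left it; what a row does not reach is not made up. A row lasts 1/12 s, in which the tool goes at most 41.7 mm and 7.16 degrees, less where a joint would pass 70% of its speed; a pose out of reach is approached as far as the arm can. A call with a gripper value outside its range is refused whole. The fingers move at their own pace and stop on an object; "newtons" is the grip in N (left out, the last holds). Time passes only in rows, so rows that do not move let the fingers close. It gives the time, the measured TCP pose, the force, the opening and the grip force at its end, in the units of the state.
- status.state(): the state, without advancing time (a new reading comes with each control period).
- cams.grab_frame(name): name is "side" or "top" or "wrist"; returns a dict with "color" (400x640x3 uint8, red, green, blue), "intrinsics" (3x3 intrinsics, pixels), "k1" (the pictures are not rectified: a ray, as slopes to the right and down, at radius r is drawn at 1 + k1 r^2 times it, then the intrinsics apply), "R" (3x3) and "t" (3): a world point X has camera coordinates R X + t. Camera axes: x right, y down, z forward; pixel columns grow to the right and rows downward; lengths in mm; the calibration is good to about 2 mm. A picture is of the moment at which its call begins. There is no depth.
- env.job_done(): hands the job in; it is judged then, once.
Trained networks look in the newest picture that a camera, given by its name, has taken for a name from the list of things; names that differ only in an ending like _2 or _b are one class to them, and where a whole thing is asked for, a point or a joint stands for the part that bears it (a point fixed in the world has none). Each returns a list of dicts, best first, with "score" (0 to 1); they miss things now and then, are a little off and sometimes report something else, mostly with a low value. They report only what shows in the picture. A call takes as long as a camera call. They do not tell look-alikes from the thing itself.
- finder.boxes_of(query, camera): "rect" ([left, top, width, height] in pixels, round what is visible of it).
- finder.trace(query, camera): "pixels" (400x640 bool, what is visible of it) and "rect" ([left, top, width, height] in pixels, round what is visible of it).
The state is a dict: "time_s": time; "qpos": joint angles; "qvel": joint speeds; "effort": joint torques, N m; "ee_pos": TCP position; "ee_rot": TCP orientation; "force": force on the tool from outside, world axes, zero at the start; "torque": the same for the moment, N m; "gripper_width": finger opening in mm; "gripper_force": force on a finger pad.
Only numpy, scipy, OpenCV 4.12 (cv2) and the standard library are available. Lean on these libraries where they do the work, as an engineer would, in place of code of your own. Each camera call takes 0.05 s, during which the arm holds its last target. There are 200 camera calls.

## Working session

There is one attempt and no reset: what is moved stays moved. The work goes in short steps, Python scripts to look and compute and a tool call to move; the robot and the scene stay as the last step left them, time stands still between calls to the robot, and variables do not carry over. Pictures are saved under pics/ and viewed, at most 10 in all, crops included, and the job is handed in when it is done.

Besides the shell and the picture viewer there is one more tool, called after ">>>" as name(argument=value, ...) on one line, values as JSON. apply_moves: Moves the arm, as the interface text tells. Its arguments: {"type":"object","properties":{"increments":{"type":"array","items":{"type":"array","items":{"type":"number"}}},"newtons":{"type":"number"}},"required":["increments"]}

```bash
mkdir -p pics; cat > h.py <<'E'
import numpy as np, cv2
from workcell import status,cams,env,finder
def grab(n,fn=None):
    f=cams.grab_frame(n)
    if fn: cv2.imwrite('pics/'+fn,f['color'][:,:,::-1])
    return f
def ray(f,u,v):
    K=np.array(f['intrinsics']);R=np.array(f['R']);t=np.array(f['t'])
    d=np.array([(u-K[0,2])/K[0,0],(v-K[1,2])/K[1,1]]);s=d.copy()
    for _ in range(20): s=d/(1+f['k1']*(s@s))
    return -R.T@t, R.T@np.array([s[0],s[1],1])
def onz(f,u,v,z):
    c,d=ray(f,u,v); return c+d*(z-c[2])/d[2]
def proj(f,X):
    p=np.array(f['R'])@np.array(X,float)+np.array(f['t']);s=p[:2]/p[2];s=s*(1+f['k1']*(s@s))
    K=np.array(f['intrinsics']);return [K[0,0]*s[0]+K[0,2],K[1,1]*s[1]+K[1,2]]
E
python3 - <<'E'
from h import *
f=grab('top','top.png'); g=grab('side','side.png')
for q in ['cap_a_mid','tag_red','tag_green','stand_a','cup_tan_mid','cup_white_mid','brush_grip']:
  for c,F in (('top',f),('side',g)):
    for b in finder.boxes_of(q,c)[:4]:
        l,t,w,h=b['rect']; z={'cap_a_mid':130,'tag_red':10,'tag_green':10}.get(q,0)
        print(q,c,round(b['score'],2),np.round(b['rect']),np.round(onz(F,l+w/2,t+h/2,z)))
print(status.state()['time_s'])
E
```

```text
cap_a_mid top 0.89 [409. 188.  18.  24.] [ 518. -251.  130.]
cap_a_mid top 0.83 [459. 172.  18.  18.] [ 564. -382.  130.]
cap_a_mid side 0.69 [364. 140.  14.  20.] [ 504. -230.  130.]
cap_a_mid side 0.65 [367. 128.  14.  17.] [ 534. -300.  130.]
tag_red top 0.65 [426. 191.  10.  13.] [ 549. -317.   10.]
tag_red top 0.42 [397. 139.  44. 138.] [ 519. -279.   10.]
tag_green top 0.45 [245. 202.  12.  13.] [535. 188.  10.]
stand_a top 0.89 [194. 148.  68. 128.] [526. 254.   0.]
stand_a top 0.67 [383. 140.  54. 134.] [ 526. -258.    0.]
stand_a side 0.85 [255. 218.  74.  94.] [521. 223.   0.]
stand_a side 0.82 [322. 142. 101.  48.] [ 522. -286.    0.]
cup_tan_mid top 0.96 [302. 136.  34.  41.] [681.  -7.   0.]
cup_tan_mid side 0.68 [282. 167.  27.  41.] [702. -52.   0.]
cup_white_mid top 0.82 [303. 212.  36.  37.] [466.  -6.   0.]
cup_white_mid side 0.57 [338. 192.  22.  42.] [479. -48.   0.]
brush_grip top 0.8 [149. 200.  23.  62.] [482. 440.   0.]
brush_grip side 0.86 [230. 304.  53.  43.] [487. 439.   0.]
0.8
```

View pics/top.png

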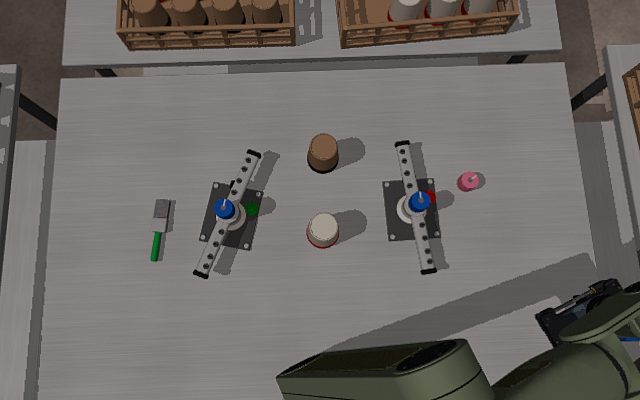

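View pics/side.png

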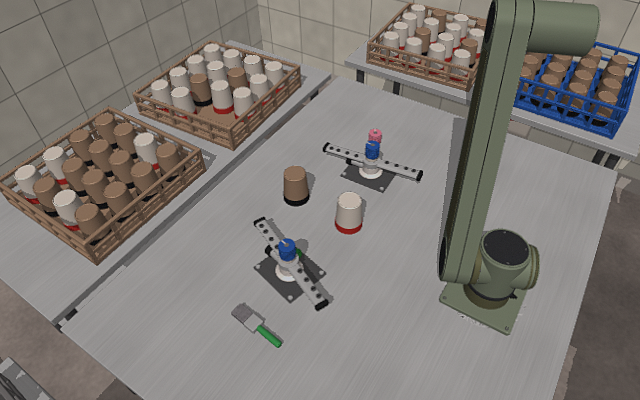

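The top view shows the red marker at (430,196), beside the cap at (419,201). So the right-hand stand at about (518,-255) is the target; the pink look-alike is at (469,181). I'll refine the position by triangulating.

```bash
python3 - <<'E'
from h import *
from scipy.optimize import least_squares
obs=[]
for c in('top','side'):
    f=grab(c)
    for b in finder.trace('cap_a_mid',c)[:4]:
        v,u=np.nonzero(b['pixels']);m=(u.mean(),v.mean());col=f['color'][b['pixels']].mean(0)
        print(c,b['score'],b['rect'],m,col,onz(f,*m,110))
        if 350<m[0]<440 and col[2]>col[0]: obs.append((f,m))
r=least_squares(lambda X:np.ravel([np.subtract(proj(f,X),m) for f,m in obs]),[518,-250,107]);print(len(obs),r.x,r.cost)
s=status.state();print(s['ee_pos'],s['ee_rot'],s['time_s'])
E
```

```text
top 0.64 [408.8, 188.8, 21.4, 24.0] (np.float64(418.44699140401144), np.float64(201.243553008596)) [ 23.46131805  56.16045845 108.5530086 ] [ 519.48904433 -256.40249826  110.        ]
side 0.71 [362.3, 140.2, 18.0, 18.9] (np.float64(371.4008620689655), np.float64(149.50862068965517)) [ 41.40086207  68.58189655 118.88362069] [ 516.07690312 -253.22358127  110.        ]
side 0.7 [365.2, 129.3, 14.3, 13.3] (np.float64(374.7643312101911), np.float64(135.1464968152866)) [158.63057325  96.92993631 111.54140127] [ 542.93617457 -327.46711878  110.        ]
2 [ 519.64025744 -257.66476447  105.48095195] 0.11938045604853838
[ 234.89073219 -524.85392592  227.97202006] [1.79993788e+02 3.90487016e-04 2.41111138e+01] 1.0
```

>>> apply_moves(increments=[[1,0.028,0.027,0,0,0,0],[1,0.028,0.027,0,0,0,0],[1,0.028,0.027,0,0,0,0],[1,0.028,0.027,0,0,0,0],[1,0.028,0.027,0,0,0,0]])

```text
time_s: 1.42
ee_pos: [375.9, -388.5, 228.1]
ee_rot: [180.0, -0.0, 24.1]
force: [1.6, -0.4, 0.6]
gripper_width: 91.4
gripper_force: 0.0
```

>>> apply_moves(increments=[[1,0.028,0.027,0,0,0,0],[1,0.028,0.027,0,0,0,0],[1,0.028,0.027,0,0,0,0],[1,0.028,0.027,0,0,0,0],[1,0.028,0.027,0,0,0,0]])

```text
time_s: 1.83
ee_pos: [516.0, -253.3, 228.2]
ee_rot: [180.0, -0.0, 24.1]
force: [0.8, -0.2, -0.3]
gripper_width: 91.3
gripper_force: 0.0
```

>>> apply_moves(increments=[[1,0,0,0,0,0,0],[1,0,0,0,0,0,0]])

```text
time_s: 2.0
ee_pos: [516.0, -253.4, 227.7]
ee_rot: [-180.0, 0.0, 24.3]
force: [-0.7, -1.1, -0.2]
gripper_width: 91.3
gripper_force: 0.0
```

```bash
python3 - <<'E'
from h import *
s=status.state();print(s['ee_pos'],s['ee_rot'],s['qpos'],s['time_s'])
f=grab('wrist','w1.png');print(-np.array(f['R']).T@f['t'])
for q in('cap_a_mid','tag_red'):
  for b in finder.trace(q,'wrist')[:2]:
    v,u=np.nonzero(b['pixels']);print(q,b['score'],b['rect'],u.mean(),v.mean(),onz(f,u.mean(),v.mean(),110 if q[0]=='c' else 15))
E
```

```text
[ 515.97112298 -253.42145924  227.71806008] [-1.79998082e+02  2.48311833e-02  2.43259454e+01] [-2.72942335e+01  1.83171559e+01  8.96692271e+01 -1.92114898e-02
  7.20305388e+01  3.83857512e+01] 2.0
[ 591.75693016 -218.35291268  383.34421875]
cap_a_mid 0.74 [295.6, 171.6, 56.2, 58.8] 322.2015316404676 200.52640064490126 [ 516.81283072 -258.58150074  110.        ]
cap_a_mid 0.73 [433.0, 162.4, 52.7, 42.7] 458.8283115406481 182.09209778283116 [ 587.10635532 -369.71038405  110.        ]
tag_red 0.84 [353.5, 156.4, 28.0, 28.2] 366.7188872620791 169.78184480234262 [ 550.52786438 -306.71226644   15.        ]
```

View pics/w1.png

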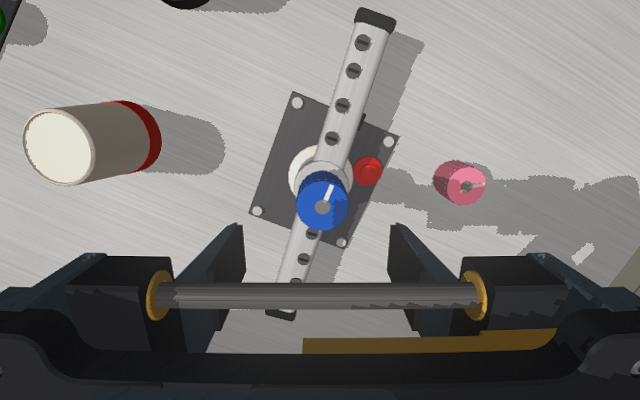

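The wrist picture confirms it: blue cap top at (322,206), red marker at (367,170) on the same plate, pink look-alike apart at (459,182).

```bash
python3 - <<'E'
from h import *
f=grab('wrist')
b=finder.trace('cap_a_mid','wrist')[0]['pixels']
im=f['color'].astype(int)
# blue top face: brighter blue
m=((im[:,:,2]>150)&(im[:,:,0]<90)&b).astype(np.uint8)
c=max(cv2.findContours(m,cv2.RETR_EXTERNAL,cv2.CHAIN_APPROX_NONE)[0],key=len)
e=cv2.fitEllipse(cv2.convexHull(c));print(e,onz(f,*e[0],130))
best=onz(f,322,206,130);print(best)
E
```

```text
((320.5152587890625, 202.36529541015625), (49.14427947998047, 52.419002532958984), 106.08965301513672) [ 518.16149736 -257.23051994  130.        ]
[ 515.58711698 -259.8495881   130.        ]
```

>>> apply_moves(increments=[[1,0.002,-0.0045,-0.02,0,0,0],[1,0,0,-0.03,0,0,0],[1,0,0,-0.03,0,0,0],[1,0,0,-0.025,0,0,0],[1,0,0,-0.016,0,0,0]], newtons=8)

```text
time_s: 2.67
ee_pos: [514.7, -259.8, 104.4]
ee_rot: [-179.8, 0.1, 24.0]
force: [-0.2, 0.4, -0.1]
gripper_width: 91.2
gripper_force: 0.0
```

>>> apply_moves(increments=[[1,0,0,0,0,0,0],[1,0,0,0,0,0,0]])

```text
time_s: 2.83
ee_pos: [516.1, -260.1, 106.7]
ee_rot: [-179.9, 0.1, 24.0]
force: [1.1, 0.7, -0.4]
gripper_width: 91.3
gripper_force: 0.0
```

```bash
python3 - <<'E'
from h import *
s=status.state();print(s['ee_pos'],s['force'],s['time_s'])
f=grab('wrist','w2.png')
for n in('top','side'):
  f=grab(n)
  for b in finder.trace('cap_a_mid',n)[:3]:
    v,u=np.nonzero(b['pixels']);print(n,b['score'],u.mean(),v.mean(),onz(f,u.mean(),v.mean(),107))
E
```

```text
[ 516.07111496 -260.06068965  106.6869635 ] [ 1.08777081  0.68014376 -0.38846085] 2.8333
```

View pics/w2.png

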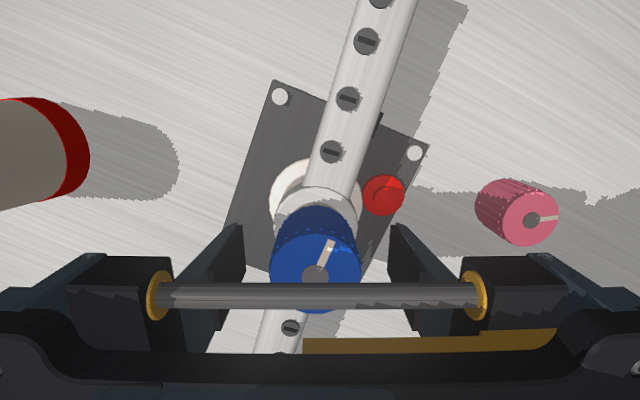

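Cap is between the fingers (top centre ≈ (315,273)). I'll check centring along the pads.

```bash
python3 - <<'E'
from h import *
f=grab('wrist');s=status.state()
p=s['ee_pos'];print(p,proj(f,[p[0],p[1],130]),onz(f,315,273,130),onz(f,315,273,s['ee_pos'][2]+23.5))
E
```

```text
[ 517.46077137 -259.7865746   108.32741525] [np.float64(317.349519903156), np.float64(278.1506679670536)] [ 519.7284699  -257.45454534  130.        ] [ 520.72554259 -257.01322685  131.82741525]
```

>>> apply_moves(increments=[[1,0.001,0.002,-0.002,0,0,0],[-1,0,0,0,0,0,0],[-1,0,0,0,0,0,0],[-1,0,0,0,0,0,0],[-1,0,0,0,0,0,0]], newtons=8)

```text
time_s: 3.55
ee_pos: [517.9, -257.3, 105.0]
ee_rot: [180.0, 0.0, 24.1]
force: [-0.5, -0.3, 0.5]
gripper_width: 67.6
gripper_force: 0.0
```

>>> apply_moves(increments=[[-1,0,0,0,0,0,0],[-1,0,0,0,0,0,0],[-1,0,0,0,0,0,0],[-1,0,0,0,0,0,0],[-1,0,0,0,0,0,0]])

```text
time_s: 3.97
ee_pos: [518.0, -257.6, 105.0]
ee_rot: [180.0, -0.0, 24.1]
force: [-0.4, -0.4, -0.3]
gripper_width: 47.3
gripper_force: 8.0
```

>>> apply_moves(increments=[[-1,0,0,0,0,0,0],[-1,0,0,0,0,0,3],[-1,0,0,0,0,0,3],[-1,0,0,0,0,0,3],[-1,0,0,0,0,0,0]], newtons=20)

```text
time_s: 4.38
ee_pos: [517.8, -258.3, 105.0]
ee_rot: [179.9, 0.0, 33.1]
force: [-1.3, -4.3, -0.2]
gripper_width: 47.5
gripper_force: 20.0
```

```bash
python3 - <<'E'
from h import *
s=status.state();print(s['ee_pos'],s['ee_rot'],s['force'],s['torque'],s['effort'],s['gripper_force'])
E
```

```text
[ 517.83375058 -258.28960997  105.04477418] [1.79922761e+02 2.69903501e-02 3.30675552e+01] [-1.26077055 -4.32965256 -0.21396432] [-0.74826093  0.03859182 -0.51623013] [  2.96986878 -43.84719014 -19.27021265   0.82724137   0.44486887
  -0.89761348] 19.999073406943353
```

Strong counter-torque (-0.52 N m) going anticlockwise: that's the stop. I'll try clockwise.

>>> apply_moves(increments=[[-1,0,0,0,0,0,-5],[-1,0,0,0,0,0,-5],[-1,0,0,0,0,0,-5],[-1,0,0,0,0,0,-5],[-1,0,0,0,0,0,0]])

```text
time_s: 4.8
ee_pos: [518.0, -257.5, 105.1]
ee_rot: [180.0, -0.0, 13.0]
force: [-0.9, -1.4, 0.5]
gripper_width: 47.9
gripper_force: 20.0
```

```bash
python3 - <<'E'
from h import *
s=status.state();print(s['ee_pos'],s['ee_rot'],s['force'],s['torque'],s['qpos'],s['gripper_force'])
E
```

```text
[ 517.96007092 -257.45742176  105.13022802] [ 1.79973712e+02 -1.92332329e-03  1.30011059e+01] [-0.89877179 -1.39914982  0.51520228] [-0.31500557  0.08781114  0.00867966] [-2.75589570e+01  2.44688566e+01  9.92003170e+01 -2.24989186e-02
  5.63122738e+01  4.94524139e+01] 20.001692372970865
```

Clockwise it turns freely. Release, wind back anticlockwise, regrip, then unscrew in one sweep.

>>> apply_moves(increments=[[0.4,0,0,0,0,0,0],[0.4,0,0,0,0,0,0],[0.4,0,0,0,0,0,0],[0.4,0,0,0,0,0,0],[0.4,0,0,0,0,0,0]])

```text
time_s: 5.22
ee_pos: [517.8, -257.1, 104.9]
ee_rot: [-180.0, 0.0, 13.1]
force: [-0.5, 0.8, -0.5]
gripper_width: 63.6
gripper_force: 0.0
```

>>> apply_moves(increments=[[0.4,0,0,0,0,0,7],[0.4,0,0,0,0,0,7],[0.4,0,0,0,0,0,7],[0.4,0,0,0,0,0,7],[0.4,0,0,0,0,0,7]])

```text
time_s: 5.63
ee_pos: [517.8, -257.2, 104.9]
ee_rot: [-180.0, -0.0, 48.5]
force: [-0.8, 0.5, 0.4]
gripper_width: 63.7
gripper_force: 0.0
```

>>> apply_moves(increments=[[0.4,0,0,0,0,0,7],[0.4,0,0,0,0,0,7],[0.4,0,0,0,0,0,7],[0.4,0,0,0,0,0,7],[0.4,0,0,0,0,0,7]])

```text
time_s: 6.05
ee_pos: [517.9, -257.3, 104.9]
ee_rot: [-180.0, -0.0, 83.5]
force: [0.6, -0.2, -0.4]
gripper_width: 63.8
gripper_force: 0.0
```

>>> apply_moves(increments=[[0.4,0,0,0,0,0,7],[0.4,0,0,0,0,0,7],[0.4,0,0,0,0,0,7],[0.4,0,0,0,0,0,7],[0.4,0,0,0,0,0,7]])

```text
time_s: 6.47
ee_pos: [517.9, -257.2, 104.9]
ee_rot: [180.0, -0.0, 118.5]
force: [-0.2, 0.7, -0.0]
gripper_width: 63.9
gripper_force: 0.0
```

>>> apply_moves(increments=[[0.4,0,0,0,0,0,7],[0.4,0,0,0,0,0,7],[0.4,0,0,0,0,0,7],[0.4,0,0,0,0,0,7],[0.4,0,0,0,0,0,7]])

```text
time_s: 6.88
ee_pos: [517.8, -257.3, 104.9]
ee_rot: [180.0, -0.0, 153.5]
force: [0.3, 0.3, -0.4]
gripper_width: 64.1
gripper_force: 0.0
```

```bash
python3 - <<'E'
from h import *
s=status.state();print(s['ee_pos'],s['ee_rot'],s['force'],s['torque'],s['qpos'],s['gripper_width'])
E
```

```text
[ 517.84782032 -257.25262682  104.93966108] [ 1.79987335e+02 -1.06605186e-02  1.53475114e+02] [ 0.27605361  0.27056084 -0.37440296] [ 0.01026671 -0.1486654   0.0275716 ] [-2.75634643e+01  2.44779094e+01  9.92173830e+01  1.49852462e-02
  5.63155969e+01 -9.10468896e+01] 64.05616754025654
```

>>> apply_moves(increments=[[-1,0,0,0,0,0,0],[-1,0,0,0,0,0,0],[-1,0,0,0,0,0,0],[-1,0,0,0,0,0,0],[-1,0,0,0,0,0,0]], newtons=15)

```text
time_s: 7.3
ee_pos: [517.9, -257.3, 105.0]
ee_rot: [180.0, -0.0, 153.0]
force: [-0.7, -0.2, 0.6]
gripper_width: 47.7
gripper_force: 15.0
```

>>> apply_moves(increments=[[-1,0,0,0,0,0,0],[-1,0,0,0.0004,0,0,-6],[-1,0,0,0.0004,0,0,-6],[-1,0,0,0.0004,0,0,-6],[-1,0,0,0.0004,0,0,-6]])

```text
time_s: 7.72
ee_pos: [518.0, -257.4, 106.6]
ee_rot: [180.0, 0.0, 128.8]
force: [-0.4, -0.5, -1.2]
gripper_width: 48.0
gripper_force: 15.0
```

```bash
python3 - <<'E'
from h import *
s=status.state();print(s['ee_pos'],s['ee_rot'],s['force'],s['torque'],s['qpos'],s['gripper_width'])
E
```

```text
[ 518.00243134 -257.35364142  106.58308962] [1.79983397e+02 1.00678434e-02 1.28781635e+02] [-0.4095082  -0.50249747 -1.21126993] [ 0.04028846 -0.15444795  0.01046871] [-2.75645249e+01  2.43823136e+01  9.91007503e+01  1.33934021e-02
  5.65010536e+01 -6.63535523e+01] 48.04181993042725
```

>>> apply_moves(increments=[[-1,0,0,0.0004,0,0,-6],[-1,0,0,0.0004,0,0,-6],[-1,0,0,0.0004,0,0,-6],[-1,0,0,0.0004,0,0,-6],[-1,0,0,0.0004,0,0,-6]])

```text
time_s: 8.13
ee_pos: [518.2, -257.3, 108.7]
ee_rot: [180.0, 0.0, 98.8]
force: [1.0, 0.9, -0.4]
gripper_width: 47.8
gripper_force: 15.0
```

>>> apply_moves(increments=[[-1,0,0,0.0004,0,0,-6],[-1,0,0,0.0004,0,0,-6],[-1,0,0,0.0004,0,0,-6],[-1,0,0,0.0004,0,0,-6],[-1,0,0,0.0004,0,0,-6]])

```text
time_s: 8.55
ee_pos: [518.4, -257.5, 110.7]
ee_rot: [179.9, -0.0, 68.8]
force: [1.1, -0.0, -0.2]
gripper_width: 47.5
gripper_force: 15.0
```

>>> apply_moves(increments=[[-1,0,0,0.0004,0,0,-6],[-1,0,0,0.0004,0,0,-6],[-1,0,0,0.0004,0,0,-6],[-1,0,0,0.0004,0,0,-6],[-1,0,0,0.0004,0,0,-6]])

```text
time_s: 8.97
ee_pos: [518.3, -257.6, 112.7]
ee_rot: [179.9, -0.0, 38.8]
force: [1.3, -0.9, -0.1]
gripper_width: 47.7
gripper_force: 15.0
```

>>> apply_moves(increments=[[-1,0,0,0.0004,0,0,-6],[-1,0,0,0.0004,0,0,-6],[-1,0,0,0.0004,0,0,-6],[-1,0,0,0.0004,0,0,-6],[-1,0,0,0.0004,0,0,-6]])

```text
time_s: 9.38
ee_pos: [518.2, -257.7, 114.7]
ee_rot: [179.9, -0.0, 8.8]
force: [0.5, -1.0, -0.4]
gripper_width: 47.6
gripper_force: 15.0
```

>>> apply_moves(increments=[[-1,0,0,0.0004,0,0,-6],[-1,0,0,0.0004,0,0,-6],[-1,0,0,0.0004,0,0,-6],[-1,0,0,0.0004,0,0,-6],[-1,0,0,0.0004,0,0,-6]])

```text
time_s: 9.8
ee_pos: [518.2, -257.8, 116.7]
ee_rot: [180.0, -0.1, -21.2]
force: [0.9, -0.7, -1.0]
gripper_width: 47.9
gripper_force: 15.0
```

```bash
python3 - <<'E'
from h import *
s=status.state();print(s['ee_pos'],s['ee_rot'],s['force'],s['torque'],s['qpos'],s['gripper_width'])
f=grab('wrist','w3.png')
E
```

```text
[ 518.23110826 -257.82285845  116.71776332] [ 1.79957561e+02 -6.58010259e-02 -2.12071876e+01] [ 0.92714601 -0.69662845 -0.95418625] [-0.12028392 -0.07330811  0.03316145] [-2.75696319e+01  2.37973202e+01  9.83809690e+01 -4.12489212e-02
  5.77516187e+01  8.36595688e+01] 47.911713991323026
```

View pics/w3.png

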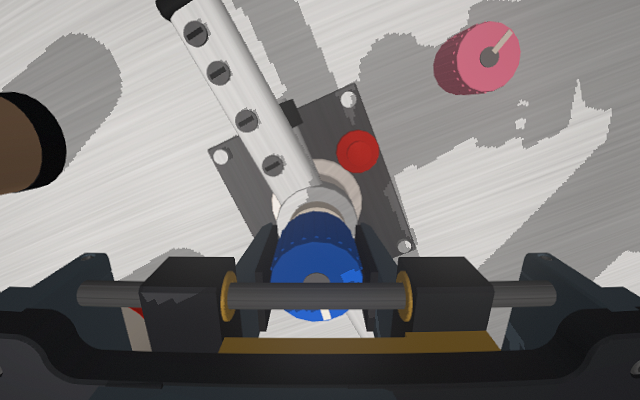

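The line has turned about 185° in total (it now points down at (324,315)), so the cap is free. I'll lift gently, then fully.

>>> apply_moves(increments=[[-1,0,0,0.001,0,0,0],[-1,0,0,0.002,0,0,0],[-1,0,0,0.003,0,0,0],[-1,0,0,0.004,0,0,0],[-1,0,0,0.004,0,0,0]])

```text
time_s: 10.27
ee_pos: [517.4, -256.9, 130.9]
ee_rot: [-180.0, 0.1, -20.9]
force: [-0.3, -0.3, -0.7]
gripper_width: 47.9
gripper_force: 15.0
```

>>> apply_moves(increments=[[-1,0,0,0.01,0,0,0],[-1,0,0,0.015,0,0,0],[-1,0,0,0.02,0,0,0],[-1,0,0,0.02,0,0,0],[-1,0,0,0.01,0,0,0]])

```text
time_s: 10.68
ee_pos: [518.6, -257.5, 208.9]
ee_rot: [180.0, -0.2, -20.9]
force: [1.2, -0.8, -0.7]
gripper_width: 47.7
gripper_force: 15.0
```

>>> apply_moves(increments=[[-1,0,0,0.005,0,0,0],[-1,0,0,0,0,0,0],[-1,0,0,0,0,0,0],[-1,0,0,0,0,0,0],[-1,0,0,0,0,0,0]])

```text
time_s: 11.1
ee_pos: [517.3, -257.0, 209.3]
ee_rot: [-180.0, 0.1, -20.9]
force: [-0.4, -0.4, -1.4]
gripper_width: 47.9
gripper_force: 15.0
```

```bash
python3 - <<'E'
from h import *
s=status.state();print(s['ee_pos'],s['ee_rot'],s['force'],np.abs(s['qvel']).max(),s['gripper_width'])
a=grab('wrist')['color'];b=grab('side')['color'][90:210,320:480];b=cv2.resize(b,(533,400),interpolation=cv2.INTER_CUBIC)
cv2.imwrite('pics/fin.png',cv2.resize(np.hstack([a[:,100:540],b]),(795,327))[:,:,::-1])
E
```

```text
[ 517.26690162 -257.01963576  209.33072131] [-1.79986186e+02  1.48537567e-01 -2.08885863e+01] [-0.42324952 -0.37892296 -1.41281386] 0.40948086236400844 47.91284814142071
```

View pics/fin.png

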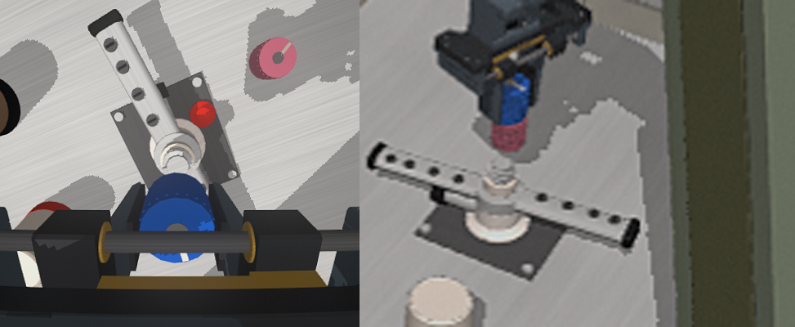

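The cap is upright in the gripper (left, (175,215)). The bare spindle is below it (right, (500,175)), and the rim is about 75 mm clear. I'll let it settle and hand in.

>>> apply_moves(increments=[[-1,0,0,0,0,0,0],[-1,0,0,0,0,0,0],[-1,0,0,0,0,0,0],[-1,0,0,0,0,0,0],[-1,0,0,0,0,0,0]])

```text
time_s: 11.62
ee_pos: [517.9, -257.4, 210.6]
ee_rot: [180.0, -0.0, -20.9]
force: [-0.4, 0.2, -1.6]
gripper_width: 47.7
gripper_force: 15.0
```

```bash
python3 -c "
from workcell import env
print(env.job_done())"
```

```text
the job is handed in; nothing more can be done
None
```

I unscrewed the red-marked arm's blue cap clockwise (anticlockwise hit the stop) and handed in at about 12 s, holding it upright over its own spindle with the rim about 75 mm clear; I did not touch the other cap, the cups or the brush.

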